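Lock off the isolator and pull the fuse carrier

ROBOT

A 7-joint arm with a two-finger parallel gripper is mounted at the origin on a cart in front of the work surface, level with it; the furniture and walls round the work are solid. World frame = base frame: x ahead of the robot, y to its left, z up, the work surface at z = 0. Lengths are in m, angles in rad, forces in N, time in s.
With the tool pointing down it reaches from about 0.35 to 0.9 m from the base axis. Payload 19.9 kg.
Tool frame: the origin (TCP) lies midway between the tips of the shut fingers; the grasp point (between the pads) lies 19 mm behind it; z points along the fingers, y is the line along which they close (so a half turn about z gives the same grasp; the last joint's range is limited). The gripper opens to 94 mm and grips with 3 to 60 N. Pads are 16 mm wide; open, the fingers measure 119 mm over their backs; the gripper's body (75 mm by 177 mm) begins 78 mm behind the grasp point.
Start: joints at [-0.042, 0.417, -0.01, 1.614, 0.005, 1.111, -0.053], TCP at [0.625, 0, 0.205] pointing down, gripper open.
Joint ranges: [-2.81, 2.81], [-0.39, 2.02], [-1.27, 1.25], [0.06, 2.57], [-1.19, 4.33], [0.19, 2], [-2.82, 2.82]. Speed limits (rad/s): [1.89, 1.89, 2.39, 2.39, 3.01, 3.01, 3.01].

INTERFACE

Orientations are given as [roll, pitch, yaw] about the fixed x, y, z axes, in that order (R = Rz(yaw) Ry(pitch) Rx(roll)).
In Python, from workcell import bot gives the robot as it stands.
- The arm moves only by the tool step_arm, never from a script. Its argument "commands" is one flat list of numbers, 4 for each row, row after row: the shift along the tool's x, y, z in mm, then the turn about the tool's z in rad. In form: [dx, dy, dz, twist, dx, dy, dz, twist, ...]. A call has exactly 8 rows; each row shifts and turns the commanded pose from where the row before left it, along the tool's axes as they then stand; what a row does not reach is not made up. A row lasts 1/12 s, in which the tool goes at most 41.7 mm and 7.16 degrees, less where a joint would pass 70% of its speed; a pose out of reach is approached as far as the arm can. A call is refused whole if a number of a shift passes 41.7 or a number of a turn 0.125, either way. A call with a gripper value outside its range is refused whole. "jaw" is the opening, from -1 (shut) to 1 (fully open), set as the call begins (left out, the last holds). The fingers move at their own pace and stop on an object; "newtons" is the grip in N (left out, the last holds). Time passes only in rows, so rows that do not move let the fingers close, or fill a call up. It gives the time, the measured TCP pose, the force, the opening and the grip force at its end, in the units of the state.
- bot.observe(): the state, without advancing time (a new reading comes with each control period).
- bot.snapshot(name): name is "scene" or "side" or "wrist"; returns (picture, depth): 384x512x3 uint8, red, green, blue; 384x512 float32, m along the optical axis (not along the pixel's ray), 0 where there is no reading.
- bot.get_calibration(name): a dict with "camera_matrix" (3x3 intrinsics, pixels), "R" (3x3) and "t" (3): a world point X has camera coordinates R X + t; the wrist camera has in their place "T_tool_cam" (4x4, takes a point from camera to tool coordinates, whose origin is the TCP and whose axes are the flange's). Camera axes: x right, y down, z forward; pixel columns grow to the right and rows downward; lengths in m; the calibration is good to about 2 mm. The wrist camera is an equidistant fisheye: a pixel r from the principal point sees the ray r / f radians off the axis. A picture is of the moment at which its call begins: read the wrist's pose just before it. get_calibration takes no time and is no camera call.
- bot.job_done(): hands the job in; it is judged then, once.
The state is a dict: "clock": time; "joint_pos": joint angles; "qvel": joint speeds; "effort": joint torques, N m; "ee_pos": TCP position; "tcp_rot": TCP orientation; "wrist_force": force on the tool from outside, world axes, zero at the start; "ft_torque": the same for the moment, N m; "width": finger opening in m; "grip_force": force on a finger pad.
Only numpy, scipy, OpenCV 4.12 (cv2) and the standard library are available. Lean on these libraries where they do the work, as an engineer would, in place of code of your own. Each camera call takes 0.05 s, during which the arm holds its last target. There are 200 camera calls.

TASK

The isolator on the plywood board is already switched off: lock it off by taking the knobbed pin out of its parking hole and pushing it down through the fork and the lever's lug until its head is fully home on the fork, then let go of it. After that pinch the fuse carrier's two opposed side catches together, lift the carrier straight up out of its base, and finish while still holding it pinched and upright, about 10 cm clear above the base. Do not turn the lever back on, leave the pin in, and leave the tools and parts lying round the board where they are.

Things in the scene. Friction and masses are not known exactly. Their poses are not given: they have to be found in the camera images.
- board: plywood board, 190 x 344 x 12 mm, lying fixed on the worktop; origin at the centre of its underside, x along the short side away from the robot, y along the long side, z up. Two grey boxes of one size stand on it with the same yaw at y = +80 and -80 mm, joined by a short conduit; which is on which side varies.
- isolator: grey box with a black rotary lever on its lid, 92 x 112 x 62 mm, fixed on the board; origin at the centre of its underside (12 mm above the worktop), axes as the board's. The low black handle reaches 77 mm above the origin. On the front (-x) face are a steel fork and, beside it, the pin's steel parking block, both with tops 78 mm above the origin (90 mm above the worktop).
- fork_mouth (a point): centre of the fork's hole on top of its upper ear, where the pin's head must sit; 62 mm in front of the isolator's origin; axes as the isolator's. Below it: upper ear 5 mm thick, the lever's lug from 7 to 12 mm down, lower ear 14 to 22 mm down; 10 mm holes in all, free air below. A spring ball in the lower ear rubs on the pin: 2 to 7 N push it home; let go early, it stops some mm short.
- parking_mouth (a point): centre of the pin's parking hole on top of the parking block (24 x 22 x 20 mm); 36 mm to the +y side of fork_mouth and at the same height; hole 10 mm wide, vertical, right through. The pin's head rests here at the start.
- pin: upright locking pin, about 0.05 kg. Origin at the centre of the head's underside (seating face), z up. Below: steel shank 8 mm wide, 34 mm long, straight for 24 mm, then tapering to a 3 mm tip. Above: steel disc 18 mm wide and 3 mm thick (the head), then a ribbed black knob 16 mm wide and 26 mm tall to grip. It can lean a little in its 10 mm hole.
- lever (a joint): angle of the isolator's lever: 0 = off, against its stop, lug and fork holes in line; grows to 1.57 rad (on) as the lug swings out of the fork to the isolator's -y side. Stiff: about 0.5 N m to turn.
- fuse_base: grey box holding the fuse carrier, 92 x 112 x 62 mm, fixed on the board; origin at the centre of its underside (12 mm above the worktop), axes as the board's. Lid top 62 mm above the origin, lid 5 mm thick, with a centred opening 34 mm (x) by 52 mm (y); black bezel round it 1.5 mm high. Well floor 12 mm above the origin.
- carrier: black fuse carrier (cassette) in the fuse base, 0.13 to 0.27 kg, 30 mm (x) x 48 mm (y) x 97 mm (z) without its catches; origin at the centre of its underside, on the well floor at the start, axes then as the fuse base's. 50 mm of it is below the lid's top, 47 mm stands above. Two grey ribbed catches lie in its +y and -y sides, 58 mm over both when out, 48 mm (flush) when pushed in.
- catch_a (a joint): how far the carrier's +y catch is pushed in: 0 = out, its tooth hooked 3 mm under the lid; 0.005 m = fully in; free of the lid beyond 0.003 m. Finger pad 16 mm wide, from 58 to 90 mm above the carrier's origin. Spring: 2 N at first, 4.5 N fully in; it comes out again when let go.
- catch_b (a joint): the same for the carrier's -y catch.
- screwdriver: bystander: screwdriver with yellow handle, 195 mm long, loose on the worktop in front of the board; origin under its middle.
- side_cutters: bystander: side cutters with red handles, 157 mm long, loose on the worktop in front of the board; origin under the middle.
- receptacle: bystander: yellow wall receptacle, 43 x 108 x 38 mm, loose on the worktop to the left of the board; origin under its middle.
- coupling: bystander: grey metal conduit coupling, 27 x 40 x 24 mm, loose on the worktop in front of and left of the board; origin under its middle.
There are look-alikes about, which are no part of the job. Several things have the shape of the carrier; the one meant has the colours described above.

How it is judged:
By the outcome, as a careful person would: the job done as asked, in the order asked, and still so for the second after the job is handed in, while the arm keeps its last pose, push and grip.
It also fails if it takes over 48 s, if anything falls off the work surface, if the arm or the gripper's body presses on something with over 40 N, if the wrist force passes 120 N, or if a joint passes its speed limit or range.

## Working session

There is one attempt and no reset: what is moved stays moved. The work goes in short steps, Python scripts to look and compute and a tool call to move; the robot and the scene stay as the last step left them, time stands still between calls to the robot, and variables do not carry over. Pictures are saved under pics/ and viewed, at most 10 in all, crops included, and the job is handed in when it is done.

Besides the shell and the picture viewer there is one more tool, called after "Call:" as name(argument=value, ...), one argument or row to a line, values as JSON. step_arm: Moves the arm, as the interface text tells. Its arguments: {"type":"object","properties":{"commands":{"type":"array","items":{"type":"number"}},"jaw":{"type":"number"},"newtons":{"type":"number"}},"required":["commands"]}

```bash
mkdir -p pics; ls; python3 - <<'E'
from workcell import bot
import cv2,numpy as np
print(bot.observe())
for n in("scene","side","wrist"):
    p,d=bot.snapshot(n); cv2.imwrite(f"pics/{n}0.png",p[:,:,::-1]); np.savez(f"pics/{n}0.npz",p=p,d=d)
    print(n,bot.get_calibration(n))
E
```

```text
pics
{'clock': 0.0, 'joint_pos': array([-0.04146966,  0.41798015, -0.01028118,  1.61417725,  0.00471682,
        1.11072799, -0.05302735]), 'qvel': array([-0.00195404, -0.00011307,  0.00056804, -0.00012371,  0.00101382,
        0.00177328, -0.00081963]), 'effort': array([ 3.52895018e-03, -8.51262331e+01,  6.40313700e-01, -4.25991547e+01,
       -4.87577857e-02,  1.87510403e-02,  1.73272206e-04]), 'ee_pos': array([ 6.24608634e-01, -5.08816508e-05,  2.04820264e-01]), 'tcp_rot': array([-3.14032831e+00,  1.17662487e-04,  1.57073450e+00]), 'wrist_force': array([ 0.24643883,  0.04068829, -0.81869023]), 'ft_torque': array([-0.02740171, -0.00607599, -0.0128901 ]), 'grip_force': 0.0, 'width': 0.0939576513492908}
scene {'camera_matrix': array([[493.83375874,   0.        , 247.70218215],
       [  0.        , 493.83375874, 183.9964962 ],
       [  0.        ,   0.        ,   1.        ]]), 'R': array([[-0.79155977, -0.61108236, -0.00338702],
       [-0.27080609,  0.35574397, -0.89448884],
       [ 0.54781127, -0.70712416, -0.44707744]]), 't': array([0.43095305, 0.20587812, 0.98935818])}
side {'
[... 209 characters left out ...]
 -0.02540558],
       [-0.20330499, -0.47240157, -0.85761521],
       [ 0.29323493,  0.80632658, -0.51366401]]), 't': array([-0.47355386,  0.18736421,  1.10380008])}
wrist {'camera_matrix': array([[297.31863964,   0.        , 254.51027033],
       [  0.        , 297.31863964, 193.34718103],
       [  0.        ,   0.        ,   1.        ]]), 'T_tool_cam': array([[ 5.41436605e-04, -9.59812030e-01, -2.80643142e-01,
         8.17229229e-02],
       [ 9.99999835e-01,  5.72840788e-04, -2.98705468e-05,
        -1.42741799e-04],
       [ 1.89433949e-04, -2.80643079e-01,  9.59812183e-01,
        -1.78040046e-01],
       [ 0.00000000e+00,  0.00000000e+00,  0.00000000e+00,
         1.00000000e+00]])}
```

View pics/scene0.png

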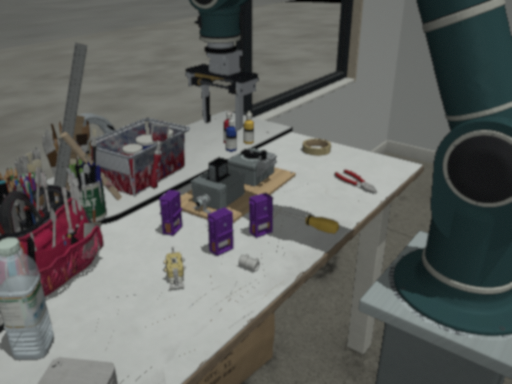

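View pics/side0.png

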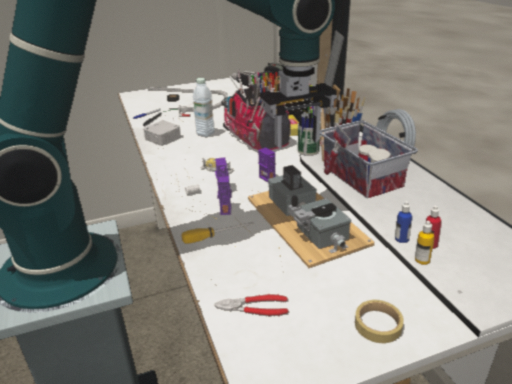

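View pics/wrist0.png

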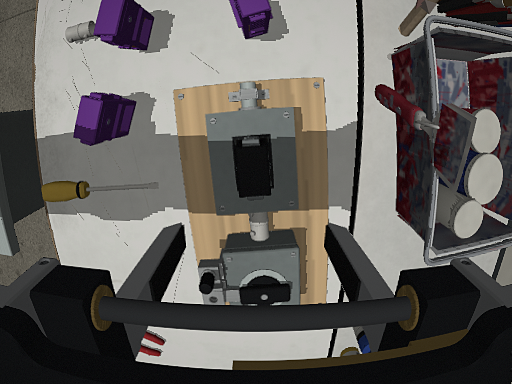

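```bash
cat > h.py <<'E'
from workcell import bot
import cv2,numpy as np
from scipy.spatial.transform import Rotation as Ro
def pose():
    o=bot.observe(); T=np.eye(4); T[:3,:3]=Ro.from_euler('xyz',o['tcp_rot']).as_matrix(); T[:3,3]=o['ee_pos']; return T,o
def rays(n,uv,T=None):
    "origin, dirs (z-depth 1 in camera) in world"
    c=bot.get_calibration(n); K=c['camera_matrix']; uv=np.asarray(uv,float)
    q=(uv-K[:2,2])/K[0,0]
    if n=='wrist':
        r=np.linalg.norm(q,axis=-1,keepdims=True)+1e-9
        q=q/r*np.tan(np.minimum(r,1.5)); M=T@c['T_tool_cam']; Rw,o=M[:3,:3],M[:3,3]
    else: Rw=c['R'].T; o=-Rw@c['t']
    return o,np.concatenate([q,np.ones(q.shape[:-1]+(1,))],-1)@Rw.T
def cloud(n,d,T=None):
    uv=np.stack(np.meshgrid(np.arange(512),np.arange(384)),-1)
    o,r=rays(n,uv,T); P=o+r*d[...,None]; P[d<=0]=np.nan; return P
def onplane(n,uv,z,T=None):
    o,r=rays(n,uv,T); return o+r*((z-o[2])/r[...,2])[...,None]
def snap(n,name=None):
    T,o=pose(); p,d=bot.snapshot(n)
    if name: cv2.imwrite(f"pics/{name}.png",p[:,:,::-1])
    return T,o,p,d
E
python3 - <<'E'
from h import *
T,o=pose()
for n in('wrist','scene','side'):
    z=np.load(f'pics/{n}0.npz'); P=cloud(n,z['d'],T)
    p=z['p'].astype(int)
    box=(abs(P[...,0]-.62)<.15)&(abs(P[...,1]-.05)<.25)
    h=np.where(box,P[...,2],np.nan)
    # heights histogram
    print(n,np.histogram(h[np.isfinite(h)],bins=np.arange(-.005,.15,.005))[0])
    lid=(box&(abs(P[...,2]-.074)<.003)).astype(np.uint8)
    nn,lab,st,ce=cv2.connectedComponentsWithStats(lid)
    for i in np.argsort(-st[1:,4])[:4]+1:
        q=P[lab==i][:,:2].astype(np.float32); print('lid',st[i],cv2.minAreaRect(q*1000))
    wood=(box&(abs(P[...,2]-.012)<.004)&(p[...,0]-p[...,2]>35))
    q=P[wood][:,:2].astype(np.float32);print('wood',len(q),cv2.minAreaRect(q*1000), np.percentile(q,[1,99],axis=0))
    for lo,hi in((.084,.096),(.1,.112),(.115,.13)):
        m=box&(P[...,2]>lo)&(P[...,2]<hi)
        nn,lab,st,ce=cv2.connectedComponentsWithStats(m.astype(np.uint8))
        for i in range(1,nn):
            if st[i,4]>8: print(lo,st[i],np.nanmedian(P[lab==i],0).round(4),np.nanmin(P[lab==i],0).round(4),np.nanmax(P[lab==i],0).round(4),z['p'][lab==i].mean(0).round())
E
```

```text
wrist [24860  2757  2285 13350  2008   112    81   135   249   717   594   446
   278   198   311  9560   842   602  1482   391   790    45    42   248
  1155   662     0     0     0     0]
lid [ 205  107   94  109 6662] ((622.7847290039062, 25.203041076660156), (93.05398559570312, 112.97551727294922), 4.712478160858154)
lid [ 200  247  101   58 2823] ((621.0105590820312, -121.7747802734375), (119.48627471923828, 86.09762573242188), 4.559350490570068)
lid [115   0  20  45 116] ((484.9037780761719, 186.60760498046875), (54.5347900390625, 9.753557205200195), 67.68323516845703)
lid [229 302  14   3  35] ((599.9329223632812, -155.90664672851562), (16.68137550354004, 4.4113006591796875), 4.134979724884033)
wood 13553 ((628.4781494140625, -45.15147399902344), (189.3220977783203, 324.74853515625), 4.656697750091553) [[ 0.52750361 -0.18906054]
 [ 0.72750463  0.1181374 ]]
0.084 [107   0  23  42 501] [0.4821 0.1871 0.0944] [0.47   0.1631 0.0843] [0.4906 0.2093 0.096 ] [59. 30. 79.]
0.084 [235   0  37  23 467] [0.6248 0.181  0.0945] [0.6049 0.1705 0.084 ] [0.6403 0.1943 0.096 ] [72. 38. 95.]
0.
[... 4330 characters left out ...]
[311 203  26  12 154] [ 0.6337 -0.138   0.0878] [ 0.605  -0.1493  0.084 ] [ 0.666  -0.1226  0.091 ] [57. 55. 54.]
0.084 [288 205  22  15 159] [ 0.5708 -0.1297  0.089 ] [ 0.5571 -0.1538  0.084 ] [ 0.5887 -0.0925  0.0957] [131. 130. 129.]
0.1 [283 169  18  12  72] [0.6113 0.0046 0.1063] [ 0.6044 -0.0058  0.1001] [0.6375 0.0489 0.1119] [68. 67. 66.]
0.1 [292 200   6   5  23] [ 0.5679 -0.1078  0.1051] [ 0.5626 -0.1146  0.1012] [ 0.5771 -0.1048  0.1109] [48. 46. 44.]
0.115 [283 165  18  11 112] [0.6209 0.0194 0.1195] [ 0.6061 -0.0018  0.1151] [0.638  0.048  0.1229] [68. 65. 64.]
0.115 [292 195   6   5  20] [ 0.5704 -0.106   0.1172] [ 0.5648 -0.1142  0.1154] [ 0.5767 -0.0956  0.1193] [54. 53. 51.]
```

Call:
step_arm(
  commands=[-18,-9,5,0,-18,-9,5,0,-18,-9,5,0,-18,-9,5,0,-18,-9,5,0,-13,-8,5,0,0,0,0,-0.04,0,0,0,-0.04],
  jaw=0.3,
)

```text
clock: 0.82
ee_pos: [0.5713, -0.104, 0.175]
tcp_rot: [-3.141, 0.0, 1.651]
wrist_force: [-0.3, 0.5, -0.2]
width: 0.0613
grip_force: 0.0
```

```bash
python3 - <<'E'
from h import *
T,o,p,d=snap('wrist','w1'); P=cloud('wrist',d,T); np.savez('pics/w1.npz',p=p,d=d,T=T)
print(o['clock'],o['ee_pos'],o['tcp_rot'],o['width'])
E
```

```text
0.8167 [ 0.57125679 -0.10401077  0.17503832] [-3.14059419e+00  1.30983583e-04  1.65080527e+00] 0.061288960917718335
```

View pics/w1.png

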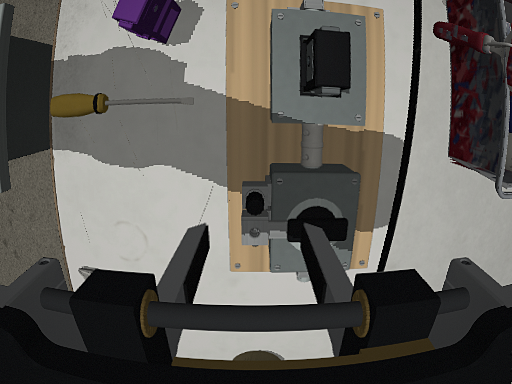

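Pin knob at about (255,203), fork with its hole at about (255,232), fingers straddling at columns 205 and 310; lever handle at (317,230).

```bash
python3 - <<'E'
from h import *
z=np.load('pics/w1.npz'); p,d,T=z['p'],z['d'],z['T']; P=cloud('wrist',d,T)
g=cv2.cvtColor(p,cv2.COLOR_RGB2GRAY)
s=(slice(175,260),slice(235,285))
m=np.zeros_like(g); m[s]=(g[s]<50)
n,l,st,c=cv2.connectedComponentsWithStats(m)
for i in range(1,n):
    if st[i,4]>5: print(st[i],c[i],onplane('wrist',c[i],.090,T).round(4),onplane('wrist',c[i],.119,T).round(4),np.nanmedian(P[l==i],0).round(4))
k=(P[...,2]>.113)&(P[...,2]<.125)&(abs(P[...,0]-.571)<.02)&(abs(P[...,1]+.103)<.02)
print(k.sum(),np.nanmean(P[k],0),cv2.minEnclosingCircle(P[k][:,:2].astype(np.float32)*1000))
f=(abs(P[...,2]-.0895)<.003)&(abs(P[...,0]-.571)<.03)&(abs(P[...,1]+.125)<.045)
n,l,st,c=cv2.connectedComponentsWithStats(f.astype(np.uint8))
for i in range(1,n):
    if st[i,4]>20: print('steel',st[i],cv2.minAreaRect(P[l==i][:,:2].astype(np.float32)*1000),np.nanmedian(P[l==i],0))
lid=(abs(P[...,2]-.074)<.003)&(abs(P[...,0]-.63)<.08)
n,l,st,c=cv2.connectedComponentsWithStats(lid.astype(np.uint8))
for i in range(1,n):
    if st[i,4]>500: print('lid',st[i],cv2.minAreaRect(P[l==i][:,:2].astype(np.float32)*1000))
cv2.imwrite('pics/w1c.png',cv2.resize(p[175:260,225:345,::-1],None,fx=6,fy=6,interpolation=cv2.INTER_CUBIC))
E
```

```text
[269 175   3   9  15] [270.53333333 178.06666667] [ 0.584  -0.0836  0.09  ] [ 0.5819 -0.0769  0.119 ] [ 0.586  -0.0912  0.0695]
[259 176   8   7  12] [263.33333333 180.25      ] [ 0.5776 -0.0862  0.09  ] [ 0.5762 -0.0792  0.119 ] [ 0.5797 -0.092   0.0719]
[276 181   6   2   6] [278.5        181.16666667] [ 0.5915 -0.0859  0.09  ] [ 0.5886 -0.0789  0.119 ] [ 0.5931 -0.0896  0.074 ]
[243 182  15   1  15] [250. 182.] [ 0.5656 -0.0888  0.09  ] [ 0.5655 -0.0815  0.119 ] [ 0.5657 -0.0929  0.074 ]
[245 191  19  25 373] [254.4772118  203.39410188] [ 0.5714 -0.109   0.09  ] [ 0.5706 -0.0994  0.119 ] [ 0.5708 -0.1006  0.117 ]
[266 202   6  19  31] [270.06451613 209.74193548] [ 0.5865 -0.114   0.09  ] [ 0.5841 -0.104   0.119 ] [ 0.5887 -0.1205  0.071 ]
[242 210   4   7  15] [242.93333333 212.53333333] [ 0.5613 -0.1189  0.09  ] [ 0.5616 -0.1083  0.119 ] [ 0.561  -0.1234  0.0764]
[269 240   1  12  12] [269.  245.5] [ 0.5891 -0.1513  0.09  ] [ 0.5864 -0.1371  0.119 ] [ 0.5942 -0.178   0.0355]
254 [ 0.57075256 -0.10240821  0.11729806] ((570.6830444335938, -103.13619232177734), 7.988137722015381)
steel [242 186  26  23 316] ((570.9976806640625, -103.1443862915039), (23.547780990600586, 22.00087547302246), 4.232275485992432) [ 0.57056813 -0.09778946  0.08896189]
steel [241 216  28  29 709] ((573.6201171875, -137.17318725585938), (26.218059539794922, 30.50556182861328), 5.241490840911865) [ 0.57345225 -0.13478846  0.08876003]
lid [ 271    9   96  117 7484] ((622.7845458984375, 25.41128158569336), (93.03900909423828, 112.5566635131836), 4.72022819519043)
lid [ 243  173  118   98 4373] ((622.34130859375, -135.1064910888672), (118.65975189208984, 111.15184020996094), 5.158963680267334)
lid [ 268  238   40   35 1066] ((612.3086547851562, -169.74826049804688), (40.532596588134766, 45.69441223144531), 9.140493392944336)
```

View pics/w1c.png

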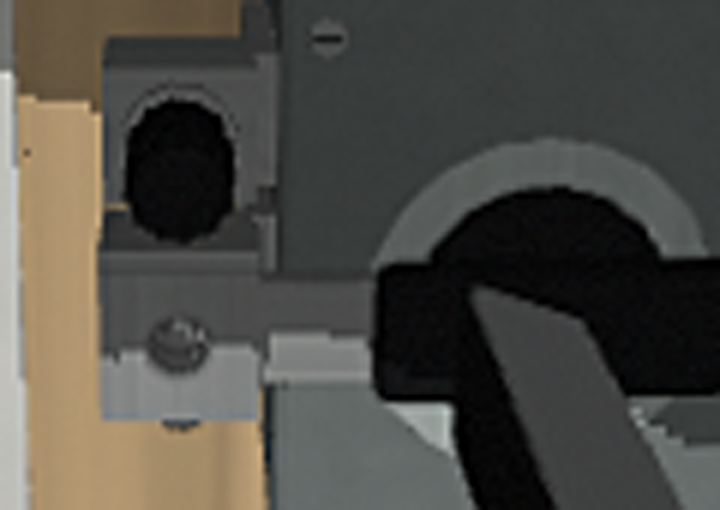

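Call:
step_arm(
  commands=[1,-0.5,18,0,0,0,18,0,0,0,16,0,0,0,12,0,0,0,9,0,0,0,5,0,0,0,2,0,0,0,0,0],
)

```text
clock: 1.53
ee_pos: [0.5715, -0.102, 0.0954]
tcp_rot: [-3.141, 0.0, 1.651]
wrist_force: [0.2, 0.1, 0.6]
width: 0.0607
grip_force: 0.0
```

Call:
step_arm(
  commands=[0,0,0,0,0,0,0,0,0,0,0,0,0,0,0,0,0,0,0,0,0,0,0,0,0,0,0,0,0,0,0,0],
  jaw=-1,
  newtons=25,
)

```text
clock: 2.2
ee_pos: [0.5714, -0.102, 0.0954]
tcp_rot: [-3.141, 0.0, 1.651]
wrist_force: [-0.9, -0.7, 1.0]
width: 0.0144
grip_force: 25.0
```

```bash
python3 - <<'E'
from h import *
z=np.load('pics/w1.npz'); print(onplane('wrist',[254.8,232.7],.090,z['T'])); o=pose()[1]; print(o['ee_pos'],o['tcp_rot'],o['width'],o['grip_force'],o['wrist_force'])
E
```

```text
[ 0.57407751 -0.13865162  0.09      ]
[ 0.57138605 -0.10203264  0.09543995] [-3.14149124e+00  9.29302820e-06  1.65078855e+00] 0.014367690946777447 25.000723600387573 [-0.89184001 -0.70928546  0.96093976]
```

Call:
step_arm(
  commands=[0,0,-4,0,0,0,-6,0,0,0,-8,0,0,0,-8,0,0,0,-8,0,0,0,-6,0,0,0,-4,0,0,0,0,0],
)

```text
clock: 2.87
ee_pos: [0.5719, -0.1021, 0.1405]
tcp_rot: [3.14, 0.0, 1.651]
wrist_force: [0.3, 0.6, -0.6]
width: 0.0145
grip_force: 25.0
```

```bash
python3 - <<'E'
from h import *
T,o,p,d=snap('wrist','w2'); P=cloud('wrist',d,T); np.savez('pics/w2.npz',p=p,d=d,T=T)
T2,o2,p2,d2=snap('side','s2')
print(o['clock'],o['ee_pos'],o['width'],o['grip_force'],o['wrist_force'])
a=cv2.resize(p[150:290,200:310],None,fx=4,fy=4); b=cv2.resize(p2[165:245,260:350],None,fx=4,fy=4)
c=np.zeros((560,800,3),np.uint8); c[:a.shape[0],:a.shape[1]]=a; c[:b.shape[0],440:440+b.shape[1]]=b
cv2.imwrite('pics/m2.png',c[:,:,::-1])
E
```

```text
2.8667 [ 0.57185063 -0.10209599  0.14052616] 0.014468978227942868 24.99985635280609 [ 0.25904547  0.59482435 -0.55991086]
```

View pics/m2.png

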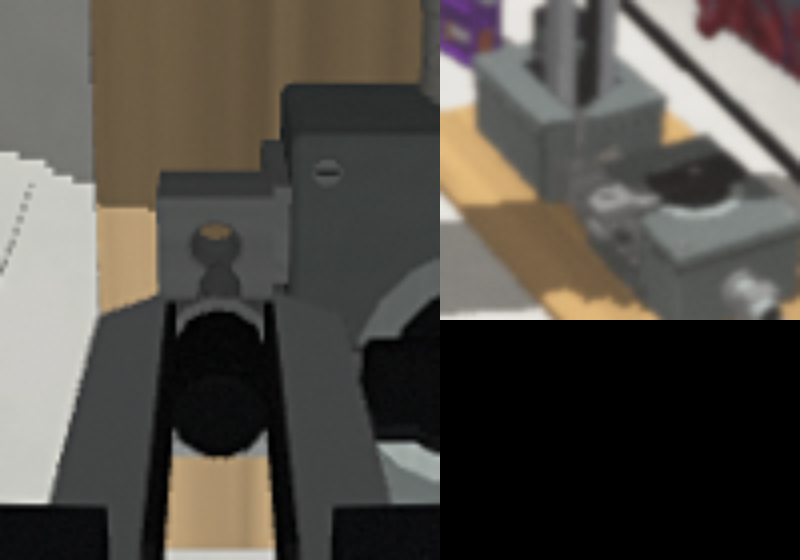

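Call:
step_arm(
  commands=[-6,0,0,0,-8,0,0,0,-8,0,0,0,-8,0,0,0,-6,0,0,0,0,0,0,0,0,0,0,0,0,0,0,0],
)

```text
clock: 3.63
ee_pos: [0.5743, -0.1376, 0.1394]
tcp_rot: [-3.141, -0.0, 1.651]
wrist_force: [0.6, -0.1, -0.1]
width: 0.0146
grip_force: 25.0
```

```bash
python3 - <<'E'
from h import *
T,o,p,d=snap('wrist','w3'); P=cloud('wrist',d,T)
T2,o2,p2,d2=snap('scene','s3')
print(o['clock'],o['ee_pos'],o['width'],o['grip_force'],o['wrist_force'])
a=cv2.resize(p[150:290,200:310],None,fx=4,fy=4); b=cv2.resize(p2[120:180,230:290],None,fx=6,fy=6,interpolation=cv2.INTER_CUBIC)
c=np.zeros((560,800,3),np.uint8); c[:a.shape[0],:a.shape[1]]=a; c[:b.shape[0],440:440+b.shape[1]]=b
cv2.imwrite('pics/m3.png',c[:,:,::-1])
E
```

```text
3.6333 [ 0.57426951 -0.13764355  0.1393642 ] 0.014620271942766896 24.999902844429016 [ 0.61572471 -0.14663793 -0.11165738]
```

View pics/m3.png

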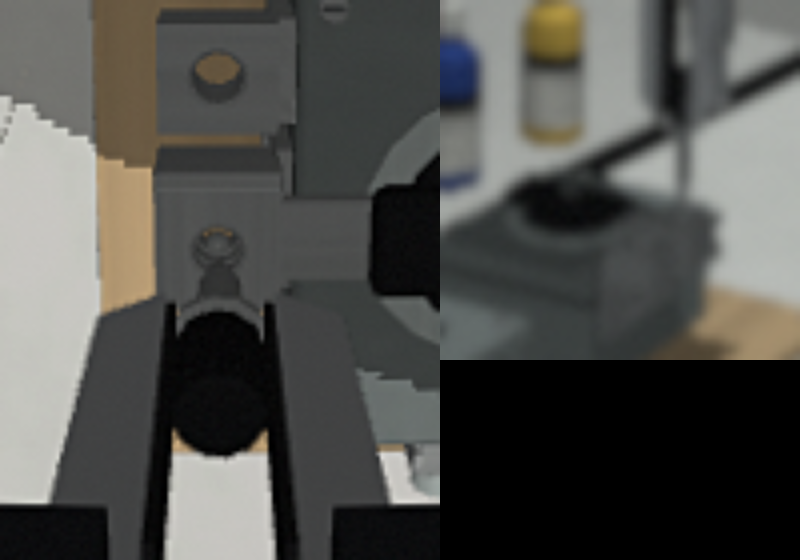

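The pin hangs straight; its tip at crop (218,268) is in line with the fork hole at (217,247), as it was over the parking hole.

Call:
step_arm(
  commands=[0,0,4,0,0,0,5,0,0,0,5,0,0,0,4,0,0,0,3,0,0,0,2,0,0,0,1,0,0,0,0,0],
)

```text
clock: 4.4
ee_pos: [0.5742, -0.1379, 0.1152]
tcp_rot: [-3.141, -0.0, 1.651]
wrist_force: [0.3, 0.7, -1.1]
width: 0.0142
grip_force: 25.0
```

Call:
step_arm(
  commands=[0,0,1,0,0,0,2,0,0,0,2,0,0,0,2,0,0,0,2,0,0,0,1,0,0,0,1,0,0,0,0,0],
)

```text
clock: 5.07
ee_pos: [0.5742, -0.1376, 0.1042]
tcp_rot: [-3.141, -0.0, 1.651]
wrist_force: [-0.9, 2.3, -0.9]
width: 0.0144
grip_force: 25.0
```

Call:
step_arm(
  commands=[0,0,1,0,0,0,2,0,0,0,2,0,0,0,2,0,0,0,1,0,0,0,1,0,0,0,0,0,0,0,0,0],
)

```text
clock: 5.73
ee_pos: [0.5741, -0.1379, 0.0954]
tcp_rot: [-3.141, -0.0, 1.651]
wrist_force: [-2.6, 3.3, 4.3]
width: 0.0141
grip_force: 25.0
```

Call:
step_arm(
  commands=[0,0,0.5,0,0,0,0.5,0,0,0,0,0,0,0,0,0,0,0,0,0,0,0,0,0,0,0,0,0,0,0,0,0],
)

```text
clock: 6.4
ee_pos: [0.5742, -0.1379, 0.0953]
tcp_rot: [-3.142, -0.0, 1.651]
wrist_force: [-8.1, 4.9, 19.1]
width: 0.014
grip_force: 25.0
```

Call:
step_arm(
  commands=[0,0,0,0,0,0,0,0,0,0,0,0,0,0,0,0,0,0,0,0,0,0,0,0,0,0,0,0,0,0,0,0],
  jaw=0,
)

```text
clock: 7.07
ee_pos: [0.5742, -0.1379, 0.0944]
tcp_rot: [-3.141, 0.0, 1.651]
wrist_force: [-0.0, -0.5, 0.3]
width: 0.0468
grip_force: 0.0
```

Call:
step_arm(
  commands=[0,0,-5,0,0,0,-10,0,0,0,-15,0,0,0,-15,0,0,0,-15,0,0,0,-10,0,0,0,-5,0,0,0,0,0],
)

```text
clock: 7.73
ee_pos: [0.5748, -0.138, 0.1708]
tcp_rot: [3.14, 0.0, 1.651]
wrist_force: [0.7, -0.5, 0.6]
width: 0.0469
grip_force: 0.0
```

```bash
python3 - <<'E'
from h import *
T,o,p,d=snap('wrist','w4'); P=cloud('wrist',d,T)
print(o['clock'],o['ee_pos'],o['wrist_force'])
k=(P[...,2]>.110)&(P[...,2]<.130)&(abs(P[...,0]-.574)<.02)&(abs(P[...,1]+.137)<.02)
print(k.sum(),np.nanpercentile(P[k][:,2],[50,90,100]),cv2.minEnclosingCircle(P[k][:,:2].astype(np.float32)*1000))
a=cv2.resize(p[150:290,180:330],None,fx=4,fy=4)
cv2.imwrite('pics/m4.png',a[:,:,::-1])
E
```

```text
7.7333 [ 0.57478402 -0.13800321  0.17075689] [ 0.71260571 -0.54289403  0.59557859]
286 [0.11765776 0.11862559 0.11941809] ((574.0914916992188, -137.8590087890625), 7.833242416381836)
```

View pics/m4.png

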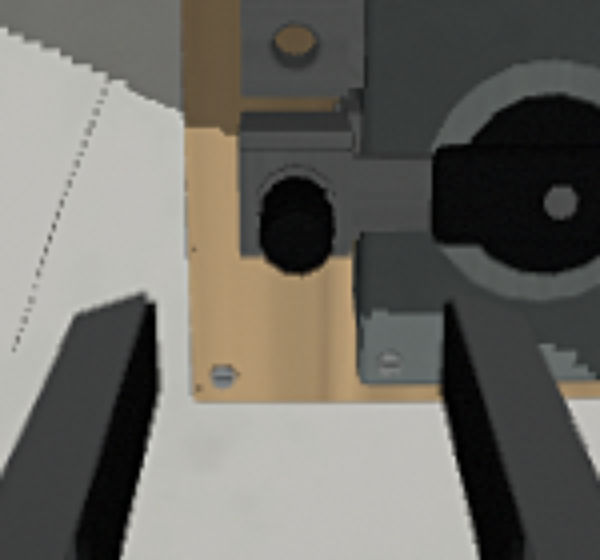

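Pin head is seated on the fork (knob at crop (297,225), same height as when parked), the lever is undisturbed. Next the carrier.

Call:
step_arm(
  commands=[15,6,0,0,22,8,0,0,25,9,0,0,25,10,0,0,25,10,0,0,22,9,0,0,15,6,0,0,10,3,0,0],
  jaw=1,
)

```text
clock: 8.45
ee_pos: [0.6223, 0.0277, 0.1683]
tcp_rot: [-3.14, -0.001, 1.653]
wrist_force: [0.5, 0.3, -0.2]
width: 0.0936
grip_force: 0.0
```

Call:
step_arm(
  commands=[0,0,0,0.1,0,0,0,0.1,0,0,0,0.1,0,0,0,0.1,0,0,0,0.1,0,0,0,0.1,0,0,0,0.1,0,0,0,0.1],
)

```text
clock: 9.12
ee_pos: [0.6219, 0.0248, 0.1687]
tcp_rot: [-3.141, 0.001, 0.845]
wrist_force: [-0.4, 0.2, 0.3]
width: 0.0941
grip_force: 0.0
```

Call:
step_arm(
  commands=[0,0,0,0.1,0,0,0,0.1,0,0,0,0.1,0,0,0,0.1,0,0,0,0.1,0,0,0,0.1,0,0,0,0.1,0,0,0,0.069],
)

```text
clock: 9.78
ee_pos: [0.6219, 0.0248, 0.1687]
tcp_rot: [3.141, 0.001, 0.075]
wrist_force: [-0.3, 0.6, -0.2]
width: 0.094
grip_force: 0.0
```

```bash
python3 - <<'E'
from h import *
T,o,p,d=snap('wrist','w5'); P=cloud('wrist',d,T)
print(o['clock'],o['ee_pos'],o['tcp_rot'],o['wrist_force'],o['joint_pos'])
k=(P[...,2]>.115)&(P[...,2]<.128)&(abs(P[...,0]-.6228)<.03)&(abs(P[...,1]-.0253)<.04)
print(k.sum(),np.nanpercentile(P[k][:,2],[50,90,100]),cv2.minAreaRect(P[k][:,:2].astype(np.float32)*1000))
l=(abs(P[...,2]-.074)<.003)&(abs(P[...,0]-.6228)<.06)&(abs(P[...,1]-.0253)<.07)
print(cv2.minAreaRect(P[l][:,:2].astype(np.float32)*1000))
E
```

```text
9.7833 [0.62194472 0.02475891 0.16874144] [3.14117885e+00 1.14925752e-03 7.54524893e-02] [-0.2974034   0.64720278 -0.24649093] [-0.3086216   0.46061646  0.29329677  1.66403165 -0.14903728  1.04011562
 -1.46376292]
2053 [0.1197833  0.12068201 0.12179802] ((622.7037353515625, 25.387346267700195), (30.5500545501709, 48.024505615234375), 5.123509407043457)
((622.452880859375, 25.263031005859375), (93.58447265625, 112.4360122680664), 4.66192626953125)
```

View pics/w5.png

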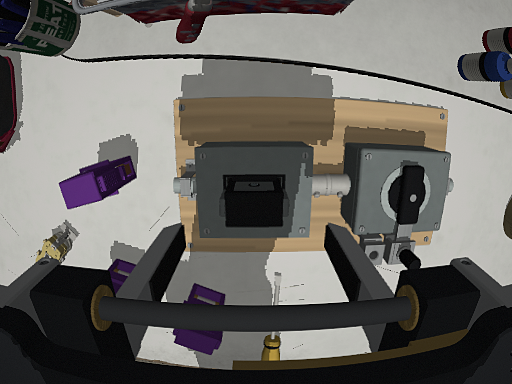

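Carrier at pixel (255,202) centred between the fingers; pin seated at (405,258). Descending.

Call:
step_arm(
  commands=[1,-0.5,14,-0.005,0,0,18,0,0,0,18,0,0,0,16,0,0,0,11,0,0,0,7,0,0,0,3,0,0,0,0,0],
)

```text
clock: 10.5
ee_pos: [0.6232, 0.0258, 0.0821]
tcp_rot: [3.141, 0.001, 0.087]
wrist_force: [-0.4, 0.1, 0.0]
width: 0.094
grip_force: 0.0
```

Call:
step_arm(
  commands=[0,0,0,0,0,0,0,0,0,0,0,0,0,0,0,0,0,0,0,0,0,0,0,0,0,0,0,0,0,0,0,0],
  jaw=-1,
  newtons=30,
)

```text
clock: 11.17
ee_pos: [0.6235, 0.0259, 0.0827]
tcp_rot: [3.141, -0.0, 0.087]
wrist_force: [0.2, 0.6, 1.6]
width: 0.0468
grip_force: 30.0
```

Call:
step_arm(
  commands=[0,0,-1,0,0,0,-2,0,0,0,-3,0,0,0,-4,0,0,0,-4,0,0,0,-4,0,0,0,-2,0,0,0,0,0],
)

```text
clock: 11.83
ee_pos: [0.6236, 0.0261, 0.1031]
tcp_rot: [-3.142, -0.001, 0.087]
wrist_force: [-0.6, -0.5, -1.7]
width: 0.0463
grip_force: 30.0
```

Call:
step_arm(
  commands=[0,0,-4,0,0,0,-6,0,0,0,-8,0,0,0,-8,0,0,0,-8,0,0,0,-8,0,0,0,-8,0,0,0,-8,0],
)

```text
clock: 12.5
ee_pos: [0.6234, 0.026, 0.1614]
tcp_rot: [3.142, -0.0, 0.087]
wrist_force: [-0.5, 0.5, -2.8]
width: 0.0465
grip_force: 30.0
```

Call:
step_arm(
  commands=[0,0,-8,0,0,0,-10,0,0,0,-12,0,0,0,-12,0,0,0,-12,0,0,0,-9,0,0,0,-6,0,0,0,-3,0],
)

```text
clock: 13.17
ee_pos: [0.6236, 0.026, 0.2336]
tcp_rot: [-3.142, -0.001, 0.087]
wrist_force: [0.4, 0.3, -2.8]
width: 0.0468
grip_force: 30.0
```

Call:
step_arm(
  commands=[0,0,0,0,0,0,0,0,0,0,0,0,0,0,0,0,0,0,0,0,0,0,0,0,0,0,0,0,0,0,0,0],
)

```text
clock: 13.83
ee_pos: [0.6233, 0.026, 0.2323]
tcp_rot: [3.142, 0.0, 0.087]
wrist_force: [0.2, -0.0, -1.8]
width: 0.0466
grip_force: 30.0
```

```bash
python3 - <<'E'
from h import *
T,o,p,d=snap('side','s6'); T2,o2,p2,d2=snap('scene','c6'); print(o['ee_pos'],o['wrist_force'],o['width'])
a=cv2.resize(p[110:270,235:385],None,fx=2.6,fy=2.6); b=cv2.resize(p2[70:230,160:310],None,fx=2.6,fy=2.6)
cv2.imwrite('pics/m6.png',np.hstack([a,b])[:,:,::-1])
P=cloud('side',d); k=(P[...,2]>.13)&(abs(P[...,0]-.623)<.03)&(abs(P[...,1]-.026)<.04); print(P[k][:,2].min())
k=(P[...,2]>.11)&(P[...,2]<.13)&(abs(P[...,0]-.574)<.02)&(abs(P[...,1]+.138)<.02); print('pin',np.median(P[k],0),P[k][:,2].max())
E
```

```text
[0.62329617 0.02597833 0.23234386] [ 0.241864   -0.0236149  -1.76424644] 0.046643942575247524
0.17273013271152404
pin [ 0.57374941 -0.14193992  0.11595352] 0.11953303206695554
```

View pics/m6.png

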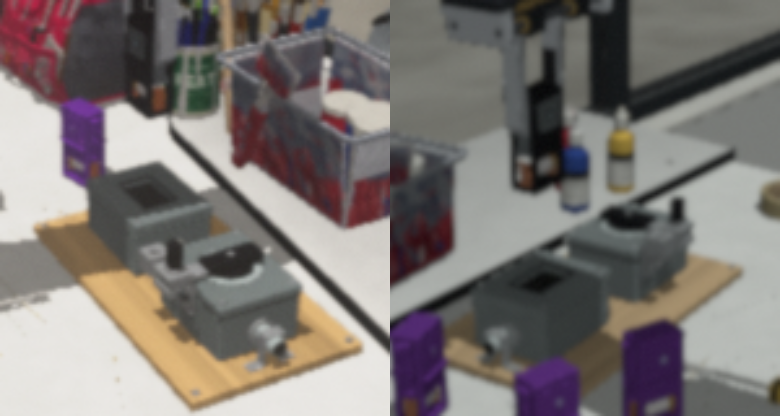

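The side view (left) shows the empty base and the seated pin. The scene view (right) shows the carrier held upright, its bottom about 10 cm above the lid.

```bash
python3 -c "
from workcell import bot
print(bot.job_done())"
```

```text
the job is handed in; nothing more can be done
None
```

The job is handed in, with the pin fully home in the fork and released, and the fuse carrier pinched and held upright about 10 cm above its base; it took about 14 s, and no verdict came back.

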